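# Close the feed roll of a leather skiver and fit its interlocked guard

### The job

Get the small leather skiving machine ready to run: wind the bar knob on top clockwise until the feed roll is all the way down at its stop. Then fit the loose sheet-metal guard in front of the infeed, open side towards the rolls, with its flat tongue pushed straight down into the interlock switch so that the guard stands flat on the bench; let go of it. Do not force the tongue against the machine, and leave the other things on the bench where they are.

Things in the scene. Friction and masses are not known exactly. Their poses are not given: they have to be found in the camera images.
- skiver: fixed grey skiving machine: base plate 160 x 200 mm, uprights, crosshead (top 170 mm high), black bar knob on top, dark motor box behind. Origin on the bench under the base's centre; -x its front (infeed; roughly the robot's left), +y its switch side, z up. In mm: knob axis x 30, y 0; uprights to motor x 5 to 112, y -95 to 95; infeed bed 50 high, x -80 to 5
- knob_grip (a point): on the knob's axis at mid-height of its grip bar. Bar: 72 mm long (point x), 16 mm thick (point y), 34 mm tall (17 above and below this point), over a disc 42 mm across, 12 mm thick; grip it from above across the 16 mm. 213 mm above the bench with the roll fully down, up to 231 mm raised; the point turns and rises with the knob
- knob (a joint): knob angle, rad: 0 = roll fully down, hard stop; grows anticlockwise seen from above, to 4.6. Knob and roll sink 4 mm per radian clockwise (25 mm a turn), so the hand must follow. Starts 2.4 to 3.9: needs regrasps; stays where left; turns with about 0.12 N m. Bar direction (point knob_grip x) = skiver's yaw + this angle
- guard: loose guard, 0.2 to 0.45 kg: aluminium hood 144 mm wide (y), 64 deep (x), 92 tall, 4 mm walls, open below and behind (+x), slotted front -x. Black grip rib on top, 14 mm thick (x), 90 long (y), 92 to 128 mm high. Tongue on a bracket on its +y side. Origin on the bench under its centre. Starts upright left of the machine, up to about 50 degrees off its final direction
- guard_grip (a point): grip point in the middle of the guard's rib, 112 mm above the guard's foot; axes as the guard's; pinch along x (14 mm)
- tongue_tip (a point): middle of the tongue's lower end: guard frame x 0, y 100, z 22 mm. The tongue is 22 mm wide (x), 5 mm thick (y), hanging down 48 mm below the bracket; its end is 22 mm above the guard's foot
- slot (a point): centre of the switch slot's mouth, in the top of a grey box 56 x 40 x 50 mm at the machine's front corner (skiver frame x -125, y 100, z 50 mm); axes as the skiver's. Slot 27 mm (x) by 10 mm (y), chamfered, 36 mm deep. With the guard in place, standing on the bench, the tongue tip is centred here, 28 mm below the mouth; guard and skiver axes parallel
- guard_home (a point): point on the bench where the guard's origin belongs: skiver frame x -125, y 0 mm
- mallet: rubber-headed mallet, 270 mm long, lying on the bench nearest the robot; origin under the middle of its head; bystander
- dye_bottle: white bottle, 56 mm across, 130 mm tall; origin under its centre; bystander
- cement_can: tin can, 80 mm across, 90 mm tall; origin under its centre; bystander
- thread_spool: grey spool of thread, 60 mm across, 85 mm tall; origin under its centre; bystander
- die_block: brass block 70 x 50 x 30 mm lying flat; origin under its centre; bystander
- sanding_block: cork block 110 x 60 x 35 mm lying flat; origin under its centre; bystander
- awl: wooden-handled awl, 170 mm long, lying on the bench; bystander

How it is judged:
By the outcome, as a careful person would: the job done as asked, in the order asked, and still so for the second after the job is handed in, with the robot touching nothing.
It also fails if it takes over 72 s, if anything falls off the work surface, if the arm or the gripper's body presses on something with over 40 N, if the wrist force passes 120 N, or if a joint passes its speed limit or range.

### The arm

A 7-joint arm with a two-finger parallel gripper is mounted at the origin on the work surface. World frame = base frame: x ahead of the robot, y to its left, z up, the work surface at z = 0. Lengths are in m, angles in rad, forces in N, time in s.
With the tool pointing down it reaches from about 0.425 to 0.875 m from the base axis. Payload 8.4 kg.
Tool frame: the origin (TCP) lies at the very end of the fingers, on their centre line; the grasp point (between the pads) lies 19 mm behind it (bot.tcp_to_grasp is the distance from the TCP to the grasp point, in m); z points along the fingers, y is the line along which they close (so a half turn about z gives the same grasp; the last joint's range is limited). The gripper opens to 85 mm and grips with 20 to 120 N. Pads are 22 mm wide; open, the fingers measure 114 mm over their backs; the gripper's body (76 mm by 85 mm) begins 54 mm behind the grasp point. The pads swing forward as they close: fully open they stand 13 mm farther back than shut.
Start: joints at [1.09, 0.333, 0.04, 1.465, -0.013, 1.343, -0.059], TCP at [0.242, -0.603, 0.231] pointing down, gripper open.
Joint ranges: [-2.58, 2.58], [-0.38, 2.09], [-1.3, 1.39], [0.25, 2.4], [-1.5, 4.64], [0.08, 2.09], [-2.65, 2.65]. Speed limits (rad/s): [2.22, 2.22, 2.79, 2.79, 3.14, 3.14, 3.14].

### API

Orientations are given as a unit quaternion [x, y, z, w].
In Python, from cell import bot gives the robot as it stands.
- The arm moves only by the shell command python3 -m jog 'ROWS' [FORCE]. ROWS is JSON, a list of rows, each an object with "xyz": the shift along the tool's x, y, z in mm, a list of three; "turn": the turn, a rotation vector about the tool's x, y, z in degrees, a list of three; "hand": the finger opening in mm, from 0 to 85.4. A call has 1 to 5 rows; each row is the pose to reach, as a shift and turn from the pose commanded when the call began, along the tool's axes at that moment; what a row does not reach only later rows make up. A row lasts 1/8 s, in which the tool goes at most 62.5 mm and 10.7 degrees, less where a joint would pass 70% of its speed; a pose out of reach is approached as far as the arm can. A call with a gripper value outside its range is refused whole. The fingers move at their own pace and stop on an object; FORCE is the grip in N (left out, the last holds). Time passes only in rows, so rows that repeat a pose let the fingers close. It gives the time, the measured TCP pose, the force, the opening and the grip force at its end, in the units of the state.
- bot.sense(): the state, without advancing time (a new reading comes with each control period).
- bot.read_camera(name): name is "scene" or "side" or "wrist"; returns the picture (400x640x3 uint8, red, green, blue); there is no depth.
- bot.camera_params(name): a dict with "K" (3x3 intrinsics, pixels), "dist_coeffs" ([k1, k2, p1, p2, k3] as OpenCV has them; the pictures are not rectified), "view" (4x4, takes a point from world to camera coordinates). Camera axes: x right, y up, looking along -z (the intrinsics and any distortion apply to the point x, -y, -z); pixel columns grow to the right and rows downward; lengths in m; the calibration is good to about 2 mm. A picture is of the moment at which its call begins: read the wrist's pose just before it. camera_params takes no time and is no camera call; for the wrist camera it gives the pose at the moment of the call.
- bot.finish_job(): hands the job in; it is judged then, once.
Trained networks look in the newest picture that a camera, given by its name, has taken for a name from the list of things; names that differ only in an ending like _2 or _b are one class to them, and where a whole thing is asked for, a point or a joint stands for the part that bears it (a point fixed in the world has none). Each returns a list of dicts, best first, with "score" (0 to 1); they miss things now and then, are a little off and sometimes report something else, mostly with a low value. They report only what shows in the picture. A call takes as long as a camera call.
- bot.silhouettes(camera, target): "pixels" (400x640 bool, what is visible of it) and "extent" ([left, top, width, height] in pixels, round what is visible of it).
The state is a dict: "t": time; "joint_positions": joint angles; "qvel": joint speeds; "tau": joint torques, N m; "tcp_pos": TCP position; "eef_rot": TCP orientation; "wrist_force": force on the tool from outside, world axes, zero at the start; "wrist_torque": the same for the moment, N m; "gripper_width": opening from 0.0 (shut) to 1.0 (fully open); "finger_force": force on a finger pad.
Only numpy, scipy, OpenCV 4.12 (cv2) and the standard library are available. Lean on these libraries where they do the work, as an engineer would, in place of code of your own. Each camera call takes 0.05 s, during which the arm holds its last target. There are 200 camera calls.

## Working session

There is one attempt and no reset: what is moved stays moved. The work goes in short steps, Python scripts to look and compute and a shell command to move; the robot and the scene stay as the last step left them, time stands still between calls to the robot, and variables do not carry over. Pictures are saved under pics/ and viewed, at most 10 in all, crops included, and the job is handed in when it is done.

```bash
ls; mkdir -p pics
python3 - <<'E'
from cell import bot
import cv2, numpy as np
s=bot.sense(); print(s)
ims=[]
for n in ("scene","side","wrist"):
    im=bot.read_camera(n); cv2.imwrite(f"pics/{n}0.png",im[...,::-1]); ims.append(im)
    p=bot.camera_params(n); print(n,np.round(p["K"],1).tolist(),p["dist_coeffs"],np.round(p["view"],3).tolist())
E
```

```text
pics
{'t': 0.0, 'joint_positions': array([ 1.08981021,  0.33392153,  0.03988759,  1.4662664 , -0.01340556,
        1.34331773, -0.05851466]), 'qvel': array([ 0.00037374,  0.00022508,  0.00084018, -0.00051895, -0.00150792,
        0.00014356, -0.00027378]), 'tau': array([ 6.69675974e-04, -6.58556128e+01,  1.36608716e+00, -4.05556118e+01,
        1.69015035e-02,  1.27985846e-02,  2.77843753e-05]), 'tcp_pos': array([ 0.24197149, -0.60278623,  0.23041699]), 'eef_rot': array([ 9.81839223e-01,  1.89713105e-01, -2.10433458e-04, -7.96070381e-04]), 'wrist_force': array([-0.32796744, -0.54178038,  0.92565863]), 'wrist_torque': array([ 0.01733505,  0.00760472, -0.01023489]), 'finger_force': 0.0, 'gripper_width': 0.9996148509917764}
scene [[443.2, 0.0, 321.3], [0.0, 443.2, 200.1], [0.0, 0.0, 1.0]] [-0.04392332  0.          0.          0.          0.        ] [[0.868, 0.496, 0.02, -0.519], [-0.319, 0.528, 0.787, 0.06], [0.38, -0.69, 0.616, -1.528], [0.0, 0.0, 0.0, 1.0]]
side [[371.7, 0.0, 317.5], [0.0, 371.7, 205.4], [0.0, 0.0, 1.0]] [0.02473822 0.         0.         0.         0.        ] [[-0.798, -0.602, -0.019, 0.47], [0.431, -0.594, 0.679, -0.34], [-0.42, 0.534, 0.733, -1.039], [0.0, 0.0, 0.0, 1.0]]
wrist [[337.1, 0.0, 324.4], [0.0, 337.1, 201.8], [0.0, 0.0, 1.0]] [-0.02072905  0.          0.          0.          0.        ] [[0.373, -0.928, -0.0, -0.65], [0.888, 0.357, -0.29, 0.037], [0.269, 0.108, 0.957, -0.378], [0.0, 0.0, 0.0, 1.0]]
```

View pics/scene0.png

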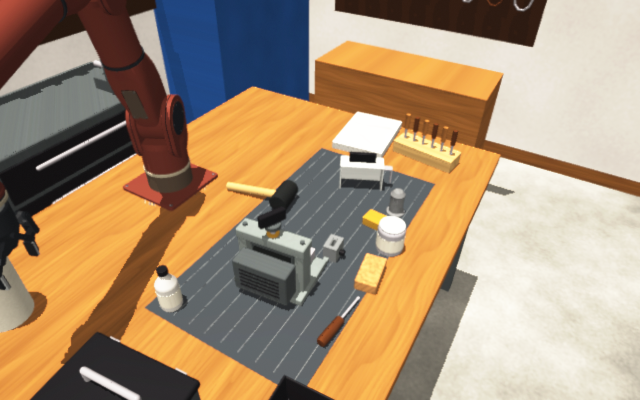

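View pics/side0.png

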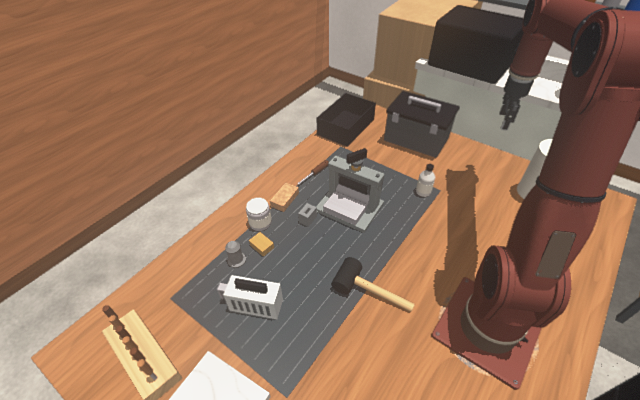

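Scene view: the motor box is at (265,275), the knob at (270,218), the switch box at (333,247) and the guard at (362,172). In the side view, the guard is at (252,297), the switch at (308,212) and the knob at (356,158). Next I fit box models to the silhouettes.

```bash
cat > h.py <<'E'
from cell import bot
import cv2, numpy as np
from scipy.optimize import minimize
from scipy.spatial.transform import Rotation as R
def box(x0,x1,y0,y1,z0,z1):
    return np.array([[x,y,z] for x in(x0,x1) for y in(y0,y1) for z in(z0,z1)])/1000.
def cyl(x,y,r,z0,z1):
    a=np.linspace(0,2*np.pi,24)
    return np.vstack([np.c_[x+r*np.cos(a),y+r*np.sin(a),0*a+z] for z in(z0,z1)])/1000.
GUARD=[box(-32,32,-72,72,0,92),box(-7,7,-45,45,92,128),box(-11,11,70,102.5,66,70),box(-11,11,97.5,102.5,22,70)]
KNOB=[box(-36,36,-8,8,-17,17),cyl(0,0,21,-29,-17)]
def project(p,P):
    V=np.array(p["view"]); c=P@V[:3,:3].T+V[:3,3]; c=c*[1,-1,-1]
    return cv2.projectPoints(c,np.zeros(3),np.zeros(3),np.array(p["K"]),np.array(p["dist_coeffs"]))[0][:,0]
def place(B,x,y,z,yaw):
    return B@R.from_euler("z",yaw).as_matrix().T+[x,y,z]
def render(p,boxes,pose,s=4):
    m=np.zeros((400,640),np.uint8)
    for B in boxes:
        h=cv2.convexHull(project(p,place(B,*pose)).astype(np.float32))
        cv2.fillConvexPoly(m,np.round(h*16).astype(np.int32),255,cv2.LINE_AA,4)
    return m/255.
def fit(views,boxes,x0,steps,full=lambda v:v):
    # views: list of (params, mask)
    bl=[(p,cv2.GaussianBlur(m.astype(float),(0,0),1.0),m) for p,m in views]
    def cost(v):
        c=0
        for p,b,m in bl: c+=((cv2.GaussianBlur(render(p,boxes,full(v)),(0,0),1.0)-b)**2).sum()/m.sum()
        return c
    sim=np.vstack([x0]+[np.array(x0)+d for d in np.diag(steps)])
    r=minimize(cost,x0,method="Nelder-Mead",options=dict(initial_simplex=sim,xatol=1e-4,fatol=1e-5,maxiter=400))
    return r.x,r.fun
def ray(p,uv):
    n=cv2.undistortPoints(np.array([[uv]],float),np.array(p["K"]),np.array(p["dist_coeffs"]))[0,0]
    V=np.array(p["view"]); d=V[:3,:3].T@np.array([n[0],-n[1],-1]); o=-V[:3,:3].T@V[:3,3]
    return o,d
def at_z(p,uv,z):
    o,d=ray(p,uv); return o+d*(z-o[2])/d[2]
def sil(cam,t):
    r=bot.silhouettes(cam,t); return r
E
python3 - <<'E'
from h import *
import pickle
D={}
for c in ("scene","side"):
    bot.read_camera(c); p=bot.camera_params(c)
    for t in ("guard","knob","skiver","mallet","dye_bottle","cement_can","thread_spool","die_block","sanding_block","awl"):
        r=sil(c,t)
        if not r: print(c,t,"none"); continue
        D[c,t]=r[0]["pixels"]; m=r[0]["pixels"]; v,u=np.nonzero(m)
        print(c,t,[round(q["score"],2) for q in r],r[0]["extent"],m.sum(), np.round(at_z(p,(u.mean(),v.mean()),.04),3)[:2])
    D[c,"p"]=p
pickle.dump(D,open("D.pkl","wb"))
V=lambda t:[(D[c,"p"],D[c,t]) for c in("scene","side") if (c,t) in D]
p=D["scene","p"]
g0=at_z(p,(362,172),.06)
best=min((fit(V("guard"),GUARD,[g0[0],g0[1],a],[.02,.02,.2],lambda v:(v[0],v[1],0,v[2])) for a in np.arange(0,6.28,.7)),key=lambda r:r[1])
print("guard",best)
k0=at_z(p,(270,218),.22)
rs=sorted((fit(V("knob"),KNOB,[k0[0],k0[1],.222,a],[.02,.02,.01,.2]) for a in np.arange(0,3.14,.5)),key=lambda r:r[1])
print("knob",rs[0],rs[1]); 
print("switch",at_z(D["side","p"],(308,207),.05),at_z(D["scene","p"],(335,241),.05))
E
```

```text
scene guard [0.65, 0.43] [337.6, 151.1, 56.9, 36.4] 1197 [0.547 0.38 ]
scene knob [0.96, 0.38] [261.2, 208.5, 25.1, 25.8] 495 [ 0.438 -0.021]
scene skiver [0.95] [232.8, 208.4, 111.6, 96.7] 6423 [ 0.547 -0.144]
scene mallet [0.83, 0.55, 0.2] [223.1, 179.1, 75.3, 30.6] 869 [0.358 0.088]
scene dye_bottle [0.88, 0.5, 0.19] [154.4, 263.3, 28.3, 48.1] 914 [ 0.369 -0.379]
scene cement_can [0.62, 0.48] [374.9, 216.7, 30.9, 38.1] 978 [0.773 0.095]
scene thread_spool [0.87, 0.59] [385.3, 188.6, 19.7, 26.5] 377 [0.728 0.245]
scene die_block [0.55, 0.15] [359.3, 210.0, 26.2, 23.4] 306 [0.697 0.137]
scene sanding_block [0.93] [355.1, 252.0, 34.3, 40.8] 908 [ 0.783 -0.066]
scene awl [0.91, 0.17] [319.1, 299.7, 39.3, 46.0] 361 [ 0.777 -0.272]
side guard [0.71] [218.1, 277.1, 64.6, 40.5] 2060 [0.574 0.332]
side knob [0.63, 0.58] [345.3, 153.1, 21.6, 10.9] 243 [ 0.668 -0.364]
side skiver [0.94] [297.7, 147.6, 85.1, 88.7] 4010 [ 0.581 -0.178]
side mallet [0.91] [332.8, 255.5, 83.2, 56.4] 1289 [0.338 0.106]
side dye_bottle [0.65] [417.3, 163.9, 14.7, 34.2] 404 [ 0.384 -0.397]
side cement_can [0.82, 0.38, 0.26] [246.4, 199.3, 22.4, 33.6] 673 [0.777 0.088]
side thread_spool [0.85, 0.69] [225.6, 240.6, 20.8, 26.5] 358 [0.719 0.258]
side die_block [0.89] [248.6, 231.9, 25.9, 25.1] 363 [0.683 0.177]
side sanding_block [0.28] [296.7, 150.6, 89.1, 81.1] 3804 [ 0.579 -0.179]
side awl [0.72] [226.0, 239.7, 21.0, 29.8] 382 [0.721 0.258]
guard (array([0.56297968, 0.33243381, 5.13778266]), np.float64(0.38585085837379324))
knob (array([ 0.56215753, -0.18391187,  0.22143601,  1.33058422]), np.float64(0.2121400490178046)) (array([ 0.56235916, -0.18368968,  0.22151141,  1.34516292]), np.float64(0.21273506284991955))
switch [ 0.65240971 -0.03149213  0.05      ] [ 0.64812704 -0.01325993  0.05      ]
```

```bash
cat >> h.py <<'E'
def tool():
    s=bot.sense(); return np.array(s["tcp_pos"]),R.from_quat(s["eef_rot"])
def go(xyz,yaw):
    """print shift (tool mm) and turn (deg) to reach a tool-down pose with tool x axis at yaw (deg)"""
    p,r=tool(); c=np.radians(yaw)
    T=np.array([[np.cos(c),np.sin(c),0],[np.sin(c),-np.cos(c),0],[0,0,-1]])
    d=r.inv().apply(np.array(xyz)-p)*1000
    t=(r.inv()*R.from_matrix(T)).as_rotvec()*180/np.pi
    return np.round(d,1).tolist(),np.round(t,1).tolist()
E
python3 - <<'E'
from h import *
p,r=tool(); V=np.array(bot.camera_params("wrist")["view"])
o=-V[:3,:3].T@V[:3,3]
print("cam in tool",r.inv().apply(o-p), "axes(x,y,z cam in tool)",np.round((r.inv().as_matrix()@V[:3,:3].T).T,3).tolist())
print(go([.562,-.184,.39],76), go([.562,-.184,.39],66))
E
```

```text
cam in tool [ 7.44446000e-02  1.33705991e-05 -1.41662154e-01] axes(x,y,z cam in tool) [[0.001, 1.0, -0.001], [0.957, -0.001, 0.29], [0.29, -0.001, -0.957]]
([453.0, -269.8, -158.7], [-0.0, -0.0, -54.1]) ([453.0, -269.8, -158.7], [-0.0, -0.0, -44.1])
```

```bash
python3 -m jog '[{"xyz":[0,0,-60],"turn":[0,0,-6],"hand":85},{"xyz":[20,-12,-115],"turn":[0,0,-16],"hand":85},{"xyz":[60,-36,-155],"turn":[0,0,-26],"hand":85},{"xyz":[110,-66,-159],"turn":[0,0,-36],"hand":85},{"xyz":[162,-97,-159],"turn":[0,0,-46],"hand":85}]' 40
python3 -c "
from h import *;print(go([.562,-.184,.39],76))"
```

```text
t: 1.88
tcp_pos: [0.3572, -0.4517, 0.3913]
eef_rot: [0.828, 0.56, 0.0, 0.001]
wrist_force: [0.7, -0.6, 0.6]
gripper_width: 0.999
finger_force: 0.0
([324.6, 90.5, 1.1], [0.1, 0.1, -7.8])
```

```bash
python3 -m jog '[{"xyz":[60,17,0],"turn":[0,0,-4],"hand":85},{"xyz":[120,34,0],"turn":[0,0,-8],"hand":85},{"xyz":[180,50,0],"turn":[0,0,-8],"hand":85},{"xyz":[240,67,0],"turn":[0,0,-8],"hand":85},{"xyz":[300,84,0],"turn":[0,0,-8],"hand":85}]'
python3 -m jog '[{"xyz":[25,7,0],"turn":[0,0,0],"hand":85},{"xyz":[25,7,0],"turn":[0,0,0],"hand":85},{"xyz":[25,7,0],"turn":[0,0,0],"hand":85}]'
python3 - <<'E'
from h import *
import pickle
D=pickle.load(open("D.pkl","rb"))
p=bot.camera_params("wrist"); im=bot.read_camera("wrist"); cv2.imwrite("pics/w1.png",im[...,::-1])
W={"p":p}
for t in ("knob","skiver","guard","slot"):
    r=sil("wrist",t)
    for q in r[:2]: print(t,round(q["score"],2),q["extent"],q["pixels"].sum())
    if r: W[t]=r[0]["pixels"]
pickle.dump(W,open("W1.pkl","wb"))
k=fit([(p,W["knob"]),(D["scene","p"],D["scene","knob"])],KNOB,[.562,-.184,.2225,1.33],[.01,.01,.005,.15]); print(k)
k=fit([(p,W["knob"])],KNOB,[.562,-.184,1.33],[.01,.01,.15],lambda v:(v[0],v[1],.2245,v[2])); print(k)
E
```

```text
t: 2.5
tcp_pos: [0.5481, -0.2049, 0.3907]
eef_rot: [0.789, 0.615, 0.0, 0.0]
wrist_force: [0.5, -0.5, 0.6]
gripper_width: 0.998
finger_force: 0.0
t: 2.88
tcp_pos: [0.5596, -0.1852, 0.3903]
eef_rot: [0.789, 0.614, -0.0, 0.0]
wrist_force: [-0.7, -0.6, -0.4]
gripper_width: 0.994
finger_force: 0.0
knob 0.65 [304.1, 140.5, 45.4, 79.3] 2063
skiver 0.96 [239.2, 3.7, 178.5, 225.6] 22892
slot 0.77 [236.6, 0.0, 178.8, 234.1] 22973
(array([ 0.56315131, -0.18336901,  0.22038642,  1.15314945]), np.float64(0.15033757261348005))
(array([ 0.56350406, -0.18257114,  1.15074636]), np.float64(0.06151378930122792))
```

View pics/w1.png

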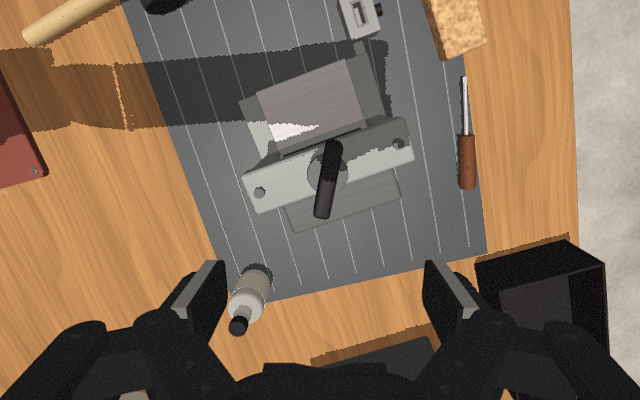

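Wrist view: the knob bar runs from (330,145) to (322,213). The crosshead holes are at (259,192) and (398,144), and the slot mouth is at about (361,13) at the top edge.

Run:
```python
from h import *
import pickle
W=pickle.load(open("W1.pkl","rb")); p=W["p"]
a=at_z(p,(259,192),.170); b=at_z(p,(398,144),.170); s=at_z(p,(361,13),.05)
print("holes",a,b,"mid",(a+b)/2,"dist",np.linalg.norm(b-a)); yaw=np.arctan2(b[1]-a[1],b[0]-a[0])-np.pi/2
print("yaw",np.degrees(yaw)); print("slot",s)
k=np.array([.5633,-.1828]); 
Rz=lambda y:np.array([[np.cos(y),-np.sin(y)],[np.sin(y),np.cos(y)]])
d=s[:2]-k; y2=np.arctan2(d[1],d[0])-np.arctan2(100,-155); print("yaw from slot",np.degrees(y2),np.linalg.norm(d),np.hypot(100,155))
print("slot pred",k+Rz(yaw)@[-.155,.1], "home",k+Rz(yaw)@[-.155,0],"knob",1.15+np.pi-yaw-np.pi)
tx=k; print(go([k[0],k[1],.2245+.060],66), "bar deg",np.degrees(1.151))
```

```text
holes [ 0.48375181 -0.19135355  0.17      ] [ 0.64358397 -0.17687084  0.17      ] mid [ 0.56366789 -0.18411219  0.17      ] dist 0.16048697691693545
yaw -84.82245189119269
slot [ 0.65025393 -0.02140331  0.05      ]
yaw from slot -85.48542701604286 0.1833299666533434 184.45866745696716
slot pred [ 0.64890442 -0.01940819] home [ 0.54931244 -0.02843243] knob 2.630431065115804
([3.1, 3.0, 106.0], [0.0, 0.0, 9.8]) bar deg 65.94744221955776
```

```bash
python3 -m jog '[{"xyz":[3,3,50],"turn":[0,0,10],"hand":85},{"xyz":[3,3,100],"turn":[0,0,10],"hand":85},{"xyz":[3,3,140],"turn":[0,0,10],"hand":85},{"xyz":[3,3,165],"turn":[0,0,10],"hand":85},{"xyz":[3,3,178],"turn":[0,0,10],"hand":85}]'
python3 -m jog '[{"xyz":[0,0,0],"turn":[0,0,0],"hand":40},{"xyz":[0,0,0],"turn":[0,0,0],"hand":10},{"xyz":[0,0,0],"turn":[0,0,0],"hand":8},{"xyz":[0,0,0],"turn":[0,0,0],"hand":8},{"xyz":[0,0,0],"turn":[0,0,0],"hand":8}]' 50
python3 -m jog '[{"xyz":[0,0,0],"turn":[0,0,0],"hand":8},{"xyz":[0,0,0],"turn":[0,0,0],"hand":8}]' 50
python3 -c "
from h import *;s=bot.sense();print(s['wrist_torque'],s['joint_positions'],go([.5634,-.1834,.2115],66))"
```

```text
t: 3.75
tcp_pos: [0.563, -0.1822, 0.211]
eef_rot: [0.839, 0.543, -0.001, -0.001]
wrist_force: [-0.6, -0.5, 0.6]
gripper_width: 0.994
finger_force: 0.0
t: 4.38
tcp_pos: [0.5638, -0.1818, 0.2133]
eef_rot: [0.839, 0.544, 0.0, 0.0]
wrist_force: [-2.6, 0.6, 6.3]
gripper_width: 0.176
finger_force: 50.2
t: 4.62
tcp_pos: [0.5638, -0.1818, 0.2133]
eef_rot: [0.839, 0.544, 0.0, 0.0]
wrist_force: [-3.6, 1.1, 5.4]
gripper_width: 0.178
finger_force: 50.2
[ 0.22669377  0.57197664 -0.12277096] [ 0.56508519  0.25379509 -0.39017461  1.61914549  0.09976189  1.28761262
 -0.26290661] ([-1.7, 0.3, 1.8], [0.0, -0.0, -0.1])
```

```bash
python3 -m jog '[{"xyz":[-1,0,-0.6],"turn":[0,0,8],"hand":8},{"xyz":[-1,0,0],"turn":[0,0,17],"hand":8},{"xyz":[-1,0,0.6],"turn":[0,0,26],"hand":8},{"xyz":[-1,0,1.2],"turn":[0,0,35],"hand":8},{"xyz":[-1,0,1.8],"turn":[0,0,44],"hand":8}]'
python3 -m jog '[{"xyz":[0,0,0.6],"turn":[0,0,9],"hand":8},{"xyz":[0,0,1.2],"turn":[0,0,18],"hand":8},{"xyz":[0,0,1.8],"turn":[0,0,27],"hand":8},{"xyz":[0,0,2.3],"turn":[0,0,34],"hand":8},{"xyz":[0,0,2.3],"turn":[0,0,34],"hand":8}]'
python3 -c "
from h import *;s=bot.sense();print(s['wrist_torque'],s['joint_positions'],go([.5634,-.1834,.2115],-12))"
```

```text
t: 5.25
tcp_pos: [0.5646, -0.1829, 0.2103]
eef_rot: [0.982, 0.187, 0.001, 0.0]
wrist_force: [8.0, -1.9, -6.4]
gripper_width: 0.177
finger_force: 49.0
t: 5.88
tcp_pos: [0.5647, -0.184, 0.2079]
eef_rot: [0.994, -0.107, 0.002, 0.001]
wrist_force: [9.2, -4.6, -8.5]
gripper_width: 0.179
finger_force: 48.9
[-1.00732185 -1.85162959 -0.10451756] [ 0.43497596  0.24353982 -0.23116374  1.63188674  0.05889608  1.26969395
 -1.59181591] ([-1.3, -0.3, -3.6], [0.1, -0.2, -0.3])
```

```bash
python3 -m jog '[{"xyz":[0,0,0],"turn":[0,0,0],"hand":85},{"xyz":[0,0,0],"turn":[0,0,0],"hand":85},{"xyz":[0,0,0],"turn":[0,0,0],"hand":85},{"xyz":[0,0,-30],"turn":[0,0,0],"hand":85},{"xyz":[0,0,-55],"turn":[0,0,-5],"hand":85}]'
python3 -m jog '[{"xyz":[0,0,0],"turn":[0,0,-10],"hand":85},{"xyz":[0,0,0],"turn":[0,0,-20],"hand":85},{"xyz":[0,0,0],"turn":[0,0,-30],"hand":85},{"xyz":[0,0,0],"turn":[0,0,-40],"hand":85},{"xyz":[0,0,0],"turn":[0,0,-50],"hand":85}]'
python3 -m jog '[{"xyz":[0,0,0],"turn":[0,0,-10],"hand":85},{"xyz":[0,0,0],"turn":[0,0,-20],"hand":85},{"xyz":[0,0,0],"turn":[0,0,-30],"hand":85},{"xyz":[0,0,0],"turn":[0,0,-40],"hand":85},{"xyz":[0,0,0],"turn":[0,0,-50],"hand":85}]'
python3 -m jog '[{"xyz":[0,0,0],"turn":[0,0,-10],"hand":85},{"xyz":[0,0,0],"turn":[0,0,-20],"hand":85},{"xyz":[0,0,0],"turn":[0,0,-30],"hand":85},{"xyz":[0,0,0],"turn":[0,0,-40],"hand":85},{"xyz":[0,0,0],"turn":[0,0,-50],"hand":85}]'
python3 -m jog '[{"xyz":[0,0,0],"turn":[0,0,-10],"hand":85},{"xyz":[0,0,0],"turn":[0,0,-20],"hand":85},{"xyz":[0,0,0],"turn":[0,0,-25],"hand":85},{"xyz":[0,0,0],"turn":[0,0,-25],"hand":85}]'
python3 - <<'E'
from h import *
p=bot.camera_params("wrist"); im=bot.read_camera("wrist"); cv2.imwrite("pics/w2.png",im[...,::-1])
r=sil("wrist","knob"); print(bot.sense()["joint_positions"][6])
if r:
    m=r[0]["pixels"]; print(r[0]["score"],r[0]["extent"])
    k=fit([(p,m)],KNOB,[.563,-.183,-.21],[.01,.01,.15],lambda v:(v[0],v[1],.2185,v[2])); print(k,np.degrees(k[0][2]))
print(go([.5635,-.183,.2185-.012],168))
E
```

```text
t: 6.5
tcp_pos: [0.5632, -0.1826, 0.2642]
eef_rot: [0.998, -0.061, 0.0, -0.0]
wrist_force: [-0.4, 0.3, 0.8]
gripper_width: 0.993
finger_force: 0.0
t: 7.12
tcp_pos: [0.5632, -0.1827, 0.2633]
eef_rot: [0.93, 0.368, -0.0, 0.0]
wrist_force: [0.6, -0.3, 0.2]
gripper_width: 0.994
finger_force: 0.0
t: 7.75
tcp_pos: [0.5632, -0.1827, 0.2633]
eef_rot: [0.687, 0.727, -0.0, -0.0]
wrist_force: [0.1, -0.3, -0.7]
gripper_width: 0.996
finger_force: 0.0
t: 8.38
tcp_pos: [0.5633, -0.1827, 0.2633]
eef_rot: [0.316, 0.949, -0.0, 0.0]
wrist_force: [0.2, -0.1, 0.6]
gripper_width: 0.997
finger_force: 0.0
t: 8.88
tcp_pos: [0.5632, -0.1828, 0.2633]
eef_rot: [0.106, 0.994, 0.0, -0.0]
wrist_force: [-0.6, 0.1, -0.1]
gripper_width: 0.998
finger_force: 0.0
1.4905830796673767
0.72 [290.0, 166.0, 65.6, 128.8]
(array([ 0.56189413, -0.18313492, -0.22256461]), np.float64(0.07288474471069173)) -12.752012927815251
([-0.3, -0.2, 56.8], [-0.0, 0.0, -0.3])
```

```bash
python3 -m jog '[{"xyz":[0,0,30],"turn":[0,0,0],"hand":85},{"xyz":[0,0,50],"turn":[0,0,0],"hand":85},{"xyz":[0,0,56],"turn":[0,0,0],"hand":85},{"xyz":[0,0,56],"turn":[0,0,0],"hand":40},{"xyz":[0,0,56],"turn":[0,0,0],"hand":8}]'
python3 -m jog '[{"xyz":[0,0,0],"turn":[0,0,0],"hand":8},{"xyz":[0,0,0],"turn":[0,0,0],"hand":8},{"xyz":[0,0,0],"turn":[0,0,0],"hand":8},{"xyz":[0,0,0],"turn":[0,0,0],"hand":8}]' 50
python3 -m jog '[{"xyz":[0,0,0.5],"turn":[0,0,8],"hand":8},{"xyz":[0,0,1.2],"turn":[0,0,17],"hand":8},{"xyz":[0,0,1.8],"turn":[0,0,26],"hand":8},{"xyz":[0,0,2.4],"turn":[0,0,35],"hand":8},{"xyz":[0,0,3],"turn":[0,0,44],"hand":8}]'
python3 -c "
from h import *;s=bot.sense();print(s['wrist_torque'])"
python3 -m jog '[{"xyz":[0,0,0.6],"turn":[0,0,8],"hand":8},{"xyz":[0,0,1.0],"turn":[0,0,14],"hand":8},{"xyz":[0,0,1.4],"turn":[0,0,20],"hand":8},{"xyz":[0,0,1.6],"turn":[0,0,23],"hand":8},{"xyz":[0,0,1.6],"turn":[0,0,23],"hand":8}]'
python3 -c "
from h import *;s=bot.sense();print(s['wrist_torque'],go([.5634,-.183,.2],95))"
```

```text
t: 9.6
tcp_pos: [0.5638, -0.1828, 0.2083]
eef_rot: [0.106, 0.994, -0.0, 0.001]
wrist_force: [-0.2, -0.2, 0.5]
gripper_width: 0.596
finger_force: 0.0
t: 10.1
tcp_pos: [0.5634, -0.1836, 0.2079]
eef_rot: [0.106, 0.994, -0.001, 0.0]
wrist_force: [-0.9, -3.0, 6.1]
gripper_width: 0.178
finger_force: 51.0
t: 10.72
tcp_pos: [0.5633, -0.1839, 0.2049]
eef_rot: [0.473, 0.881, -0.001, 0.001]
wrist_force: [-2.7, -4.6, 5.2]
gripper_width: 0.179
finger_force: 51.0
[-0.78164365  0.48961417  0.05952057]
t: 11.35
tcp_pos: [0.5631, -0.184, 0.2033]
eef_rot: [0.638, 0.77, -0.001, 0.001]
wrist_force: [-3.5, -3.9, 6.7]
gripper_width: 0.178
finger_force: 51.1
[-0.82154735  0.58344447 -0.1386464 ] ([0.9, 0.5, 3.3], [-0.0, 0.1, 5.8])
```

```bash
python3 -m jog '[{"xyz":[0,0,0.2],"turn":[0,0,2],"hand":8},{"xyz":[0,0,0.3],"turn":[0,0,4],"hand":8},{"xyz":[0,0,0.3],"turn":[0,0,4],"hand":8}]'
python3 -c "
from h import *;s=bot.sense();print(s['wrist_torque'],go([.5634,-.183,.2],95))"
python3 -m jog '[{"xyz":[0,0,0.1],"turn":[0,0,2],"hand":8},{"xyz":[0,0,0.1],"turn":[0,0,2],"hand":8}]'
python3 -c "
from h import *;s=bot.sense();print(s['wrist_torque'],go([.5634,-.183,.2],95))"
python3 -m jog '[{"xyz":[0,0,0.1],"turn":[0,0,2],"hand":8},{"xyz":[0,0,0.1],"turn":[0,0,2],"hand":8}]'
python3 -c "
from h import *;s=bot.sense();print(s['wrist_torque'],go([.5634,-.183,.2],95))"
```

```text
t: 11.72
tcp_pos: [0.5631, -0.184, 0.203]
eef_rot: [0.664, 0.748, -0.001, 0.001]
wrist_force: [-5.0, -4.0, 6.0]
gripper_width: 0.181
finger_force: 51.1
[-0.80412026  0.62129028 -0.16267229] ([0.9, 0.5, 3.0], [0.0, 0.1, 1.8])
t: 11.98
tcp_pos: [0.5631, -0.184, 0.2029]
eef_rot: [0.677, 0.736, -0.001, 0.001]
wrist_force: [-3.3, -4.8, 6.4]
gripper_width: 0.176
finger_force: 51.3
[-0.92045113  0.68365415  0.63962634] ([1.0, 0.4, 2.9], [-0.0, 0.1, -0.2])
t: 12.22
tcp_pos: [0.5631, -0.1843, 0.2029]
eef_rot: [0.689, 0.725, -0.001, 0.001]
wrist_force: [-3.5, -5.4, 6.5]
gripper_width: 0.176
finger_force: 61.3
[-1.23143272  0.82164153  1.07386811] ([1.3, 0.4, 2.9], [-0.0, 0.1, -2.1])
```

```bash
python3 -m jog '[{"xyz":[0,0,0],"turn":[0,0,0],"hand":85},{"xyz":[0,0,0],"turn":[0,0,0],"hand":85},{"xyz":[0,0,-10],"turn":[0,0,0],"hand":85},{"xyz":[0,0,-50],"turn":[0,0,0],"hand":85},{"xyz":[0,0,-110],"turn":[0,0,0],"hand":85}]'
python3 -c "
from h import *;print(go([.563,.32,.37],25))"
```

```text
t: 12.85
tcp_pos: [0.5625, -0.1823, 0.3124]
eef_rot: [0.689, 0.725, -0.001, -0.002]
wrist_force: [1.5, -1.5, 0.3]
gripper_width: 0.995
finger_force: 0.0
([501.7, 25.7, -57.0], [-0.2, 0.0, 67.9])
```

```bash
python3 -m jog '[{"xyz":[55,3,-30],"turn":[0,0,8],"hand":85},{"xyz":[110,6,-57],"turn":[0,0,16],"hand":85},{"xyz":[170,9,-57],"turn":[0,0,24],"hand":85},{"xyz":[230,12,-57],"turn":[0,0,32],"hand":85},{"xyz":[290,15,-57],"turn":[0,0,40],"hand":85}]'
python3 -c "
from h import *;print(go([.563,.32,.37],25))"
```

```text
t: 13.48
tcp_pos: [0.5634, 0.1097, 0.3701]
eef_rot: [0.896, 0.443, 0.001, 0.0]
wrist_force: [0.3, -0.2, -0.4]
gripper_width: 0.993
finger_force: 0.0
([166.8, -128.0, 0.1], [0.0, -0.1, 27.6])
```

```bash
python3 -m jog '[{"xyz":[47,-36,0],"turn":[0,0,8],"hand":85},{"xyz":[94,-72,0],"turn":[0,0,16],"hand":85},{"xyz":[141,-108,0],"turn":[0,0,24],"hand":85},{"xyz":[167,-128,0],"turn":[0,0,28],"hand":85},{"xyz":[167,-128,0],"turn":[0,0,28],"hand":85}]'
python3 -m jog '[{"xyz":[0,0,0],"turn":[0,0,0],"hand":85},{"xyz":[0,0,0],"turn":[0,0,0],"hand":85}]'
python3 - <<'E'
from h import *
p=bot.camera_params("wrist"); im=bot.read_camera("wrist"); cv2.imwrite("pics/w3.png",im[...,::-1])
r=sil("wrist","guard"); print([(q["score"],q["extent"]) for q in r])
m=r[0]["pixels"]; cv2.imwrite("pics/m3.png",m*255)
rs=sorted((fit([(p,m)],GUARD,[.563,.332,a],[.02,.02,.2],lambda v:(v[0],v[1],0,v[2])) for a in np.radians([-100,-80,-60,-40])),key=lambda q:q[1]); print(rs[:2],np.degrees(rs[0][0][2]))
E
```

```text
t: 14.1
tcp_pos: [0.5609, 0.3216, 0.3691]
eef_rot: [0.976, 0.218, -0.001, -0.001]
wrist_force: [0.0, -0.3, -0.7]
gripper_width: 0.999
finger_force: 0.0
t: 14.35
tcp_pos: [0.5631, 0.3166, 0.3695]
eef_rot: [0.977, 0.215, 0.0, 0.0]
wrist_force: [-0.8, -0.3, -0.3]
gripper_width: 0.997
finger_force: 0.0
[(0.74, [504.4, 175.4, 135.6, 209.8]), (0.59, [288.5, 71.3, 50.7, 141.2])]
[(array([ 0.1040598 , -0.35384819, -0.42679549]), np.float64(0.9823405561694248)), (array([ 0.15225469, -0.29031977, -0.67094714]), np.float64(0.9823405561694248))] -24.45358040089635[ WARN:0@1.095] global loadsave.cpp:1063 imwrite_ Unsupported depth image for selected encoder is fallbacked to CV_8U.
```

View pics/w3.png

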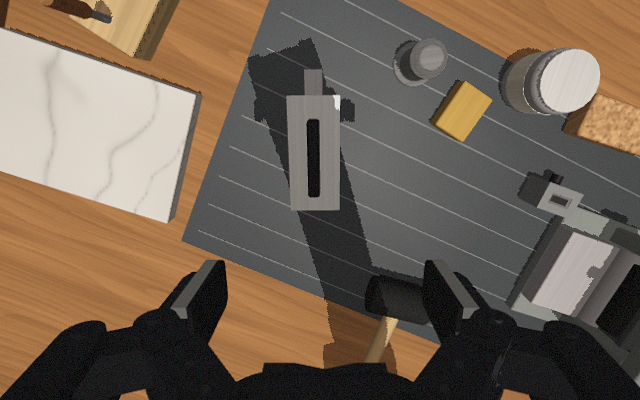

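Wrist view: the guard's rib is centred at (313,158) with its bracket at (313,82). The top detection was wrong (the machine), so I use the second one. The slot mouth is at about (562,201).

Run:
```python
from h import *
p=bot.camera_params("wrist"); im=bot.read_camera("wrist")
r=[q for q in sil("wrist","guard") if q["extent"][0]<400]; m=r[0]["pixels"]; print(r[0]["score"])
f=fit([(p,m)],GUARD,[.57,.36,np.radians(-65)],[.02,.02,.2],lambda v:(v[0],v[1],0,v[2])); print(f,np.degrees(f[0][2]))
# rib top by dark pixels inside the guard's region
g=cv2.cvtColor(im,cv2.COLOR_RGB2GRAY); d=np.zeros_like(g); d[110:205,296:332]=(g[110:205,296:332]<60)
rc=cv2.minAreaRect(np.argwhere(d)[:,::-1].astype(np.float32)); print(rc); bx=cv2.boxPoints(rc)
c=at_z(p,rc[0],.128); q=np.array(sorted(bx.tolist(),key=lambda b:b[1])); t=at_z(p,q[:2].mean(0),.128); b=at_z(p,q[2:].mean(0),.128)
yaw=np.degrees(np.arctan2(*(t-b)[1::-1])); print("rib",c,"tool yaw",yaw,"len",np.linalg.norm(t-b))
print("slot",at_z(p,(562,201),.05)); cv2.imwrite("pics/sl.png",cv2.resize(im[170:230,510:620,::-1],None,fx=6,fy=6,interpolation=2))
v=f[0]; pr=place(np.array([[0,0,.112]]),v[0],v[1],0,v[2]); print(pr, go([c[0],c[1],.20],yaw))
```

```text
0.56
(array([ 0.56582738,  0.33137835, -1.1243004 ]), np.float64(0.01000975050915279)) -64.41766775407498
((313.0, 157.5), (77.0, 12.0), 90.0)
rib [0.56802097 0.33283431 0.128     ] tool yaw 24.28003497981259 len 0.08858753536386398
slot [ 0.6492522  -0.02232498  0.05      ]
[[0.56582738 0.33137835 0.112     ]] ([11.3, -12.0, 169.4], [0.0, -0.0, 0.5])
```

View pics/sl.png

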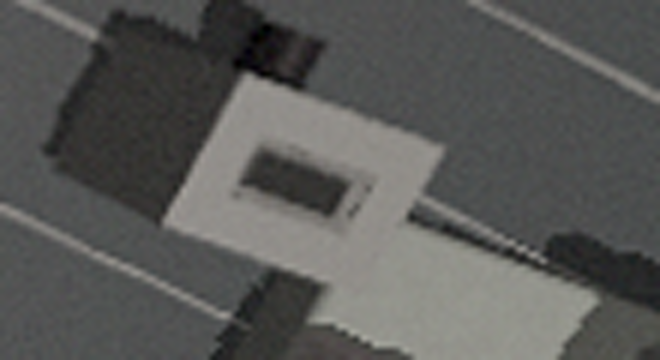

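```bash
python3 -m jog '[{"xyz":[10,-12,60],"turn":[0,0,0],"hand":85},{"xyz":[10,-12,120],"turn":[0,0,0],"hand":85},{"xyz":[10,-12,180],"turn":[0,0,0],"hand":85},{"xyz":[10,-12,235],"turn":[0,0,0],"hand":85},{"xyz":[10,-12,268],"turn":[0,0,0],"hand":85}]'
python3 -c "
from h import *;s=bot.sense();print(go([.567,.332,.099],25))"
python3 -m jog '[{"xyz":[0,0,2],"turn":[0,0,0],"hand":85},{"xyz":[0,0,2],"turn":[0,0,0],"hand":30},{"xyz":[0,0,2],"turn":[0,0,0],"hand":6},{"xyz":[0,0,2],"turn":[0,0,0],"hand":6},{"xyz":[0,0,2],"turn":[0,0,0],"hand":6}]' 70
python3 -m jog '[{"xyz":[0,0,0],"turn":[0,0,0],"hand":6},{"xyz":[0,0,0],"turn":[0,0,0],"hand":6},{"xyz":[0,0,0],"turn":[0,0,0],"hand":6}]' 70
python3 -c "
from h import *;s=bot.sense();print(s['wrist_torque'],go([.567,.332,.099],25))"
```

```text
t: 15.18
tcp_pos: [0.5656, 0.3318, 0.0981]
eef_rot: [0.977, 0.215, -0.001, 0.001]
wrist_force: [0.8, 0.6, 0.3]
gripper_width: 0.996
finger_force: 0.0
([1.4, 0.4, -0.9], [0.0, 0.2, -0.2])
t: 15.8
tcp_pos: [0.5668, 0.3333, 0.1]
eef_rot: [0.977, 0.215, 0.001, -0.0]
wrist_force: [-2.3, -3.4, 12.2]
gripper_width: 0.149
finger_force: 68.6
t: 16.18
tcp_pos: [0.5669, 0.3333, 0.1]
eef_rot: [0.977, 0.215, 0.001, -0.0]
wrist_force: [-1.1, -3.0, 5.7]
gripper_width: 0.151
finger_force: 69.3
[-0.1981572   0.18720839  0.04596049] ([-0.4, 1.3, 1.0], [0.0, -0.1, -0.1])
```

```bash
python3 -m jog '[{"xyz":[0,0,-12],"turn":[0,0,0],"hand":6},{"xyz":[0,0,-40],"turn":[0,0,0],"hand":6},{"xyz":[0,0,-75],"turn":[0,0,0],"hand":6},{"xyz":[0,0,-95],"turn":[0,0,0],"hand":6},{"xyz":[0,0,-95],"turn":[0,0,0],"hand":6}]' 70
python3 -c "
from h import *;s=bot.sense();print(s['wrist_torque'],go([.550,-.027,.195],5))"
```

```text
t: 16.8
tcp_pos: [0.567, 0.3336, 0.1956]
eef_rot: [0.977, 0.215, 0.001, -0.0]
wrist_force: [0.1, -0.8, -2.5]
gripper_width: 0.151
finger_force: 68.4
[ 0.00204086 -0.02303717  0.03159695] ([-167.1, 320.0, 0.1], [-0.0, -0.1, 19.9])
```

```bash
python3 -m jog '[{"xyz":[-15,30,0],"turn":[0,0,0],"hand":6},{"xyz":[-40,77,0],"turn":[0,0,4],"hand":6},{"xyz":[-65,125,0],"turn":[0,0,8],"hand":6},{"xyz":[-90,172,0],"turn":[0,0,12],"hand":6},{"xyz":[-114,218,0],"turn":[0,0,16],"hand":6}]'
python3 -c "
from h import *;s=bot.sense();print(go([.550,-.027,.195],5))"
```

```text
t: 17.42
tcp_pos: [0.5537, 0.0852, 0.1924]
eef_rot: [0.997, 0.076, -0.001, 0.0]
wrist_force: [0.9, -0.4, -1.8]
gripper_width: 0.155
finger_force: 68.5
([-20.7, 110.4, -2.5], [0.0, 0.1, 3.7])
```

```bash
python3 -m jog '[{"xyz":[-8,40,0],"turn":[0,0,2],"hand":6},{"xyz":[-15,75,0],"turn":[0,0,4],"hand":6},{"xyz":[-19,98,0],"turn":[0,0,4],"hand":6},{"xyz":[-20,106,0],"turn":[0,0,4],"hand":6},{"xyz":[-20,106,0],"turn":[0,0,4],"hand":6}]'
python3 -m jog '[{"xyz":[0,0,0],"turn":[0,0,0],"hand":6},{"xyz":[0,0,0],"turn":[0,0,0],"hand":6}]'
cat > meas.py <<'E'
from h import *
import sys
n=sys.argv[1]
tp,tr=tool(); p=bot.camera_params("wrist"); im=bot.read_camera("wrist"); cv2.imwrite(f"pics/{n}.png",im[...,::-1])
r=sil("wrist","guard"); print(tp,go([.549,-.028,.19],4.9),[(round(q["score"],2),np.round(q["extent"])) for q in r])
zf=tp[2]-.100
for q in r[:2]:
    f=fit([(p,q["pixels"])],GUARD,[tp[0],tp[1],np.radians(-85)],[.01,.01,.1],lambda v:(v[0],v[1],zf,v[2]))
    v=f[0]; t=place(np.array([[0,.1,.022],[0,.1,.070]]),v[0],v[1],zf,v[2]); print("guard",np.round(v,4),np.degrees(v[2]),round(f[1],3),"tongue",np.round(t,4)[0])
E
python3 meas.py w4
```

```text
t: 18.05
tcp_pos: [0.551, -0.0202, 0.1933]
eef_rot: [0.999, 0.042, -0.001, -0.0]
wrist_force: [0.2, 0.7, -2.4]
gripper_width: 0.15
finger_force: 68.5
t: 18.3
tcp_pos: [0.5514, -0.0192, 0.194]
eef_rot: [0.999, 0.043, -0.0, -0.0]
wrist_force: [-0.3, -0.8, -2.9]
gripper_width: 0.151
finger_force: 68.5
[ 0.55135903 -0.0192085   0.19404838] ([-3.1, 8.1, 4.1], [-0.0, -0.0, 0.0]) [(0.72, array([252.,  41., 148., 332.]))]
guard [ 0.5501 -0.0194 -1.4816] -84.89108893426815 0.376 tongue [ 0.6497 -0.0105  0.116 ]
```

View pics/w4.png

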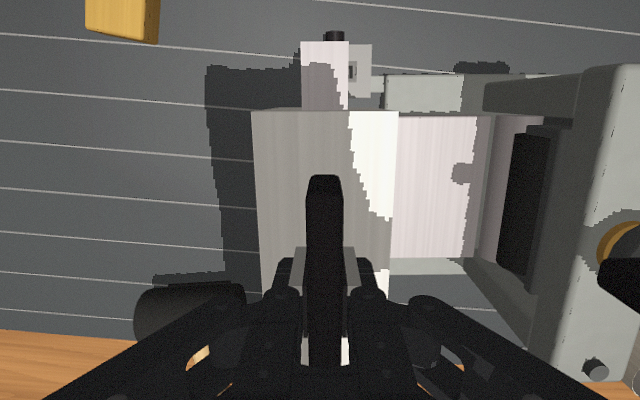

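The bracket spans columns 301–349 and rows 41–110. The hood's top edge lies on row 110, columns 252–398. The switch box's right edge is at column 372, rows 44–96. I compare the two in this same camera view so calibration errors cancel.

Run:
```python
from h import *
tp,tr=tool(); p=bot.camera_params("wrist"); zf=tp[2]-.1
y=np.radians(-85.1); Rm=np.array([[np.cos(y),-np.sin(y)],[np.sin(y),np.cos(y)]])
sk=lambda w:(Rm.T@(w[:2]-tp[:2]))*1000   # skiver-axes, relative to TCP
print("hood edge corners",[np.round(sk(at_z(p,u,zf+.092)),1) for u in((252,110.5),(398,110.5))])
print("bracket",[np.round(sk(at_z(p,u,zf+.074)),1) for u in((301.5,41),(349,41),(348,108),(304,108))])
print("box",[np.round(sk(at_z(p,u,.05)),1) for u in((372,44),(372,96))], "slot px", np.round(sk(at_z(p,(357,71),.05)),1))
for s in ([.6503,-.0214,0],[.6489,-.0194,0],[.6493,-.0223,0]): print("slot est",np.round(sk(np.array(s)),1))
im=cv2.imread("pics/w4.png"); cv2.imwrite("pics/c4.png",cv2.resize(im[30:120,280:400],None,fx=6,fy=6,interpolation=cv2.INTER_CUBIC))
```

```text
hood edge corners [array([-31.2,  70.1]), array([31.6, 70.2])]
bracket [array([-10.5, 100.3]), array([ 11.1, 100.3]), array([11.3, 70.7]), array([-9.8, 70.7])]
box [array([ 37.1, 116.4]), array([38.6, 77.6])] slot px [25.9 96.6]
slot est [10.2 98.4]
slot est [ 8.1 97.2]
slot est [11.  97.3]
```

View pics/c4.png

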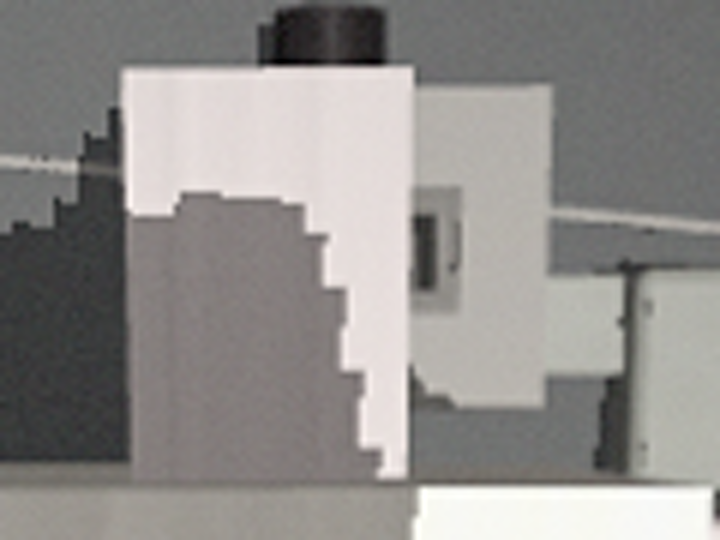

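```bash
python3 -m jog '[{"xyz":[-1.6,9.3,5],"turn":[0,0,0],"hand":6},{"xyz":[-1.6,9.3,25],"turn":[0,0,0],"hand":6},{"xyz":[-1.6,9.3,48],"turn":[0,0,0],"hand":6},{"xyz":[-1.6,9.3,54],"turn":[0,0,0],"hand":6},{"xyz":[-1.6,9.3,54],"turn":[0,0,0],"hand":6}]'
python3 -m jog '[{"xyz":[0,0,0],"turn":[0,0,0],"hand":6},{"xyz":[0,0,0],"turn":[0,0,0],"hand":6}]'
python3 - <<'E'
from h import *
tp,tr=tool(); print(tp,go([.549,-.028,.19],4.9)); im=bot.read_camera("wrist")
c=bot.read_camera("scene")
a=cv2.resize(im[20:130,270:400],None,fx=4,fy=4,interpolation=cv2.INTER_CUBIC)
b=cv2.resize(c[205:285,290:370],(440,440),interpolation=cv2.INTER_CUBIC)[:, :270]
cv2.imwrite("pics/c5.png",np.hstack([a,b])[...,::-1])
E
```

```text
t: 19.02
tcp_pos: [0.5505, -0.0301, 0.1401]
eef_rot: [0.999, 0.042, -0.0, -0.0]
wrist_force: [0.4, 0.0, -2.1]
gripper_width: 0.155
finger_force: 68.5
t: 19.27
tcp_pos: [0.551, -0.0298, 0.1409]
eef_rot: [0.999, 0.043, 0.001, 0.0]
wrist_force: [0.0, 0.3, -1.6]
gripper_width: 0.151
finger_force: 68.5
[ 0.55102298 -0.02982226  0.14092063] ([-1.8, -2.0, -49.1], [0.0, -0.1, -0.0])
```

View pics/c5.png

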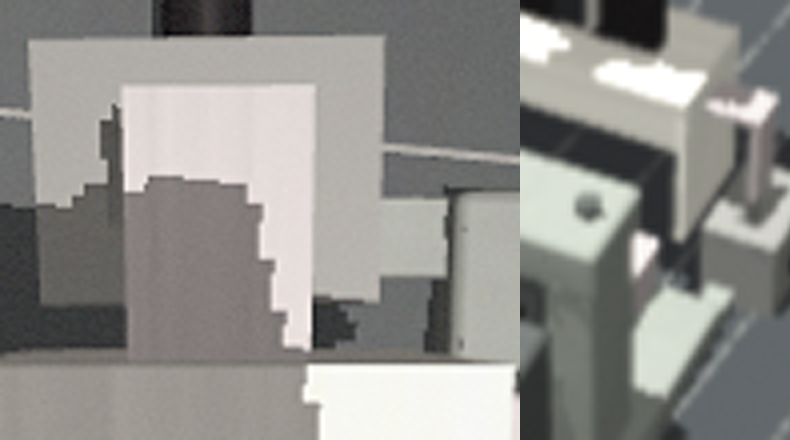

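The box top spans columns 277–366, rows 29–95. The bracket end spans columns 300.5–348.75 at row 41. The tongue hangs over the slot in the scene crop.

Run:
```python
from h import *
tp,tr=tool(); p=bot.camera_params("wrist"); zf=tp[2]-.1
y=np.radians(-85.1); Rm=np.array([[np.cos(y),-np.sin(y)],[np.sin(y),np.cos(y)]])
sk=lambda w:np.round((Rm.T@(w[:2]-tp[:2]))*1000,1)
print("hood edge",sk(at_z(p,(325,111),zf+.092)))
print("bracket",[sk(at_z(p,u,zf+.074)) for u in((300.5,41.3),(348.75,41.3),(302,105),(347.5,105))])
print("box",[sk(at_z(p,u,.05)) for u in((277,29.8),(366,29.3),(280.2,96),(364.6,95.5))])
```

```text
hood edge [ 0.3 69.8]
bracket [array([-10.9, 100.2]), array([ 11.2, 100.2]), array([-10.7,  72.1]), array([11.1, 72.1])]
box [array([-29.6, 116.8]), array([ 26.2, 117.1]), array([-29.,  77.]), array([26.6, 77.3])]
```

```bash
python3 -m jog '[{"xyz":[-0.7,-1.7,0],"turn":[0,0,0],"hand":6},{"xyz":[-0.7,-1.7,5],"turn":[0,0,0],"hand":6},{"xyz":[-0.7,-1.7,11],"turn":[0,0,0],"hand":6},{"xyz":[-0.7,-1.7,15],"turn":[0,0,0],"hand":6},{"xyz":[-0.7,-1.7,18],"turn":[0,0,0],"hand":6}]'
python3 -c "
from h import *;s=bot.sense();print(s['wrist_torque'],s['wrist_force'])"
```

```text
t: 20.0
tcp_pos: [0.5496, -0.0282, 0.1216]
eef_rot: [0.999, 0.043, -0.0, -0.0]
wrist_force: [0.3, -0.3, -2.3]
gripper_width: 0.149
finger_force: 68.5
[ 0.00306969 -0.03305023 -0.00802863] [ 0.34473175 -0.25399061 -2.34184822]
```

```bash
python3 -m jog '[{"xyz":[0,0,3],"turn":[0,0,0],"hand":6},{"xyz":[0,0,6],"turn":[0,0,0],"hand":6},{"xyz":[0,0,9],"turn":[0,0,0],"hand":6},{"xyz":[0,0,12],"turn":[0,0,0],"hand":6},{"xyz":[0,0,14],"turn":[0,0,0],"hand":6}]'
python3 -c "
from h import *;s=bot.sense();print(s['wrist_torque'],s['wrist_force'])"
python3 -m jog '[{"xyz":[0,0,2],"turn":[0,0,0],"hand":6},{"xyz":[0,0,4],"turn":[0,0,0],"hand":6},{"xyz":[0,0,4],"turn":[0,0,0],"hand":6}]'
python3 -c "
from h import *;s=bot.sense();print(s['wrist_torque'],s['wrist_force'])"
```

```text
t: 20.62
tcp_pos: [0.5497, -0.0281, 0.1079]
eef_rot: [0.999, 0.043, -0.0, -0.0]
wrist_force: [0.5, 0.2, -2.2]
gripper_width: 0.149
finger_force: 68.5
[-0.00052465 -0.01036934  0.03999556] [ 0.48371185  0.23184854 -2.18953108]
t: 21.0
tcp_pos: [0.5496, -0.0281, 0.104]
eef_rot: [0.999, 0.043, -0.0, -0.0]
wrist_force: [0.0, -0.3, -1.3]
gripper_width: 0.15
finger_force: 68.5
[ 0.02217994 -0.00338736 -0.04103875] [ 0.03576422 -0.28812492 -1.2514303 ]
```

```bash
python3 -m jog '[{"xyz":[0,0,1.5],"turn":[0,0,0],"hand":6},{"xyz":[0,0,3],"turn":[0,0,0],"hand":6},{"xyz":[0,0,4],"turn":[0,0,0],"hand":6},{"xyz":[0,0,4],"turn":[0,0,0],"hand":6}]'
python3 -c "
from h import *;s=bot.sense();print(s['wrist_torque'],s['wrist_force'])"
```

```text
t: 21.5
tcp_pos: [0.5497, -0.0282, 0.1001]
eef_rot: [0.999, 0.043, -0.0, -0.0]
wrist_force: [-0.0, 0.5, -2.1]
gripper_width: 0.149
finger_force: 68.5
[-0.08600468  0.01443342  0.01230127] [-0.01795483  0.4508259  -2.07587749]
```

```bash
python3 -m jog '[{"xyz":[0,0,0.7],"turn":[0,0,0],"hand":6},{"xyz":[0,0,0.7],"turn":[0,0,0],"hand":6}]'
python3 -m jog '[{"xyz":[0,0,0.7],"turn":[0,0,0],"hand":6},{"xyz":[0,0,0.7],"turn":[0,0,0],"hand":6}]'
```

```text
t: 21.75
tcp_pos: [0.5498, -0.0282, 0.1]
eef_rot: [0.999, 0.042, 0.0, 0.0]
wrist_force: [-3.3, -0.9, 5.1]
gripper_width: 0.152
finger_force: 69.4
t: 22.0
tcp_pos: [0.5498, -0.0283, 0.0999]
eef_rot: [0.999, 0.042, 0.0, 0.0]
wrist_force: [-7.1, -1.1, 12.7]
gripper_width: 0.151
finger_force: 70.7
```

```bash
python3 -m jog '[{"xyz":[0,0,-1],"turn":[0,0,0],"hand":6},{"xyz":[0,0,-1],"turn":[0,0,0],"hand":30},{"xyz":[0,0,-1],"turn":[0,0,0],"hand":60},{"xyz":[0,0,-1],"turn":[0,0,0],"hand":60},{"xyz":[0,0,-1],"turn":[0,0,0],"hand":60}]'
python3 -m jog '[{"xyz":[0,0,-15],"turn":[0,0,0],"hand":60},{"xyz":[0,0,-50],"turn":[0,0,0],"hand":60},{"xyz":[0,0,-110],"turn":[0,0,0],"hand":60},{"xyz":[0,0,-170],"turn":[0,0,0],"hand":60},{"xyz":[0,0,-220],"turn":[0,0,0],"hand":60}]'
python3 -m jog '[{"xyz":[0,0,0],"turn":[0,0,0],"hand":60},{"xyz":[0,0,0],"turn":[0,0,0],"hand":60},{"xyz":[0,0,0],"turn":[0,0,0],"hand":60}]'
python3 - <<'E'
from h import *
p=bot.camera_params("wrist"); im=bot.read_camera("wrist"); b=bot.read_camera("scene")
r=sil("wrist","knob")
if r:
    k=fit([(p,r[0]["pixels"])],KNOB,[.563,-.183,np.radians(-85)],[.01,.01,.15],lambda v:(v[0],v[1],.213,v[2])); print("knob",r[0]["score"],r[0]["extent"],k,np.degrees(k[0][2]))
r=sil("wrist","guard")
for q in r[:2]:
    f=fit([(p,q["pixels"])],GUARD,[.549,-.028,np.radians(-85)],[.01,.01,.1],lambda v:(v[0],v[1],0,v[2])); print("guard",q["score"],f,np.degrees(f[0][2]))
o=np.hstack([cv2.resize(im,(480,300)),cv2.resize(b[170:320,220:380],(320,300))]); cv2.imwrite("pics/f.png",o[...,::-1])
E
```

```text
t: 22.62
tcp_pos: [0.5497, -0.0281, 0.0997]
eef_rot: [0.999, 0.043, -0.0, -0.0]
wrist_force: [-0.5, 0.1, 0.4]
gripper_width: 0.706
finger_force: 0.0
t: 23.25
tcp_pos: [0.5497, -0.028, 0.3237]
eef_rot: [0.999, 0.043, 0.001, 0.0]
wrist_force: [0.9, 0.8, -0.1]
gripper_width: 0.702
finger_force: 0.0
t: 23.62
tcp_pos: [0.5491, -0.0282, 0.3186]
eef_rot: [0.999, 0.043, -0.001, -0.0]
wrist_force: [-0.2, -0.6, 0.5]
gripper_width: 0.702
finger_force: 0.0
knob 0.63 [470.1, 167.2, 114.1, 48.2] (array([ 0.56476034, -0.1811957 , -1.5321606 ]), np.float64(0.09081299439272351)) -87.78633566091551
guard 0.57 (array([ 0.54835799, -0.02898604, -1.47723921]), np.float64(0.018800624946550642)) -84.63957216204979
```

View pics/f.png

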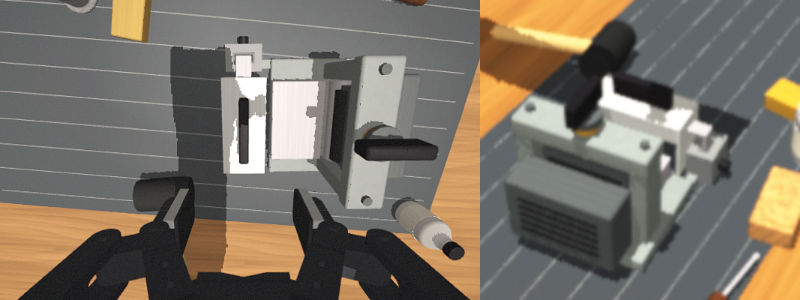

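The guard stands square in front of the infeed with its tongue in the switch, the knob is at its stop, and the robot is clear of everything.

```bash
python3 -c "
from cell import bot;print(bot.finish_job())"
```

```text
the job is handed in; nothing more can be done
None
```

The job is handed in: the knob is wound clockwise to its stop, and the guard stands flat on the bench with its tongue fully in the interlock switch, released, with the robot clear and nothing else deliberately touched; the hand-in returned no verdict.

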